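# Shut off the tagged air valve under the sliding cover

### The arm

A 7-joint arm with a two-finger parallel gripper is mounted at the origin on a cart in front of the work surface, level with it; the furniture and walls round the work are solid. World frame = base frame: x ahead of the robot, y to its left, z up, the work surface at z = 0. Lengths are in m, angles in degrees, forces in N, time in s.
With the tool pointing down it reaches from about 0.4 to 0.875 m from the base axis. Payload 6.5 kg.
Tool frame: the origin (TCP) lies between the finger pads; the fingertips stand 17 mm ahead of it and the grasp point (between the pads) lies 2 mm behind it (bot.tip_reach is the distance from the TCP to the fingertips, in m); z points along the fingers, y is the line along which they close (so a half turn about z gives the same grasp; the last joint's range is limited). The gripper opens to 88 mm and grips with 3 to 60 N. Pads are 18 mm wide; open, the fingers measure 123 mm over their backs; the gripper's body (75 mm by 187 mm) begins 45 mm behind the grasp point.
Start: joints at [-73.006, 30.733, -0.252, 88.115, 0.149, 61.152, -4.079], TCP at [0.231, 0.608, 0.256] pointing down, gripper open.
Joint ranges: [-154.64, 154.64], [-21.42, 123.67], [-72.66, 72.17], [13.99, 137.28], [-74.86, 254.86], [10.95, 109.41], [-158.01, 158.01]. Speed limits (degrees/s): [136.94, 136.94, 180, 180, 180, 180, 180].

### API

Orientations are given as a 3x3 rotation matrix whose columns are the frame's x, y, z axes.
In Python, from rig import bot, set_gripper, viewer, job gives the robot as it stands. The module is installed in compiled form; this text tells all that it offers. Calls block until the motion is done:
- bot.move_pose(position, orientation): joint-space move of the TCP to a pose.
- bot.move_linear(position, feed=0.15, ori=None): straight line of the TCP; ori=None keeps the orientation; feed is the mean speed in m/s.
- bot.goto_joints(angles): joint-space move.
- set_gripper(opening): finger opening in m; the grip force is fixed at half the most; returns when the fingers have stopped.
- bot.dwell(seconds).
- bot.ik(position, orientation): joint angles nearest the present ones, or None.
- viewer.capture(name): name is "scene" or "top" or "wrist"; returns the picture (400x640x3 uint8, red, green, blue); there is no depth.
- viewer.get_calibration(name): a dict with "intrinsics" (3x3 intrinsics, pixels), "k1" (the pictures are not rectified: a ray, as slopes to the right and down, at radius r is drawn at 1 + k1 r^2 times it, then the intrinsics apply), "world_to_cam" (4x4, takes a point from world to camera coordinates). Camera axes: x right, y up, looking along -z (the intrinsics and any distortion apply to the point x, -y, -z); pixel columns grow to the right and rows downward; lengths in m; the calibration is good to about 2 mm. A picture is of the moment at which its call begins: read the wrist's pose just before it. get_calibration takes no time and is no camera call; for the wrist camera it gives the pose at the moment of the call.
A pose or a line that the arm cannot do raises bot.MotionError and nothing moves.
- job.sign_off(): hands the job in; it is judged then, once.
Trained networks look in the newest picture that a camera, given by its name, has taken for a name from the list of things; names that differ only in an ending like _2 or _b are one class to them, and where a whole thing is asked for, a point or a joint stands for the part that bears it (a point fixed in the world has none). Each returns a list of dicts, best first, with "conf" (0 to 1); they miss things now and then, are a little off and sometimes report something else, mostly with a low value. They report only what shows in the picture. A call takes as long as a camera call.
- viewer.look_for(camera, target): "box" ([left, top, right, bottom] in pixels, round what is visible of it).
- viewer.tip_of(camera, target): "uv" ([column, row] in pixels: a listed point, or the origin of a listed thing).
Readings, each from a call of its own:
- bot.get_time_s(): time.
- bot.get_joints(): joint angles.
- bot.get_dq(): joint speeds.
- bot.get_effort(): joint torques, N m.
- bot.get_tool_pos(): TCP position.
- bot.get_orientation(): TCP orientation.
- bot.get_wrist_force(): force on the tool from outside, world axes, zero at the start.
- bot.get_ft_torque(): the same for the moment, N m.
- bot.get_gripper_width(): finger opening in m.
- bot.get_grasp_force(): force on a finger pad.
Only numpy, scipy, OpenCV 4.12 (cv2) and the standard library are available. Lean on these libraries where they do the work, as an engineer would, in place of code of your own. Each camera call takes 0.05 s, during which the arm holds its last target. There are 200 camera calls.

### The job

With your fingertips, slide the cover of the grey compressed-air box straight back, away from the robot, to its stop, so that the two valve handles in the well beneath come into view. Then push the handle that carries the round tag disc fully shut: a quarter turn clockwise seen from above, to its stop. Do not lift the cover, leave the plain handle open and do not disturb the bottle, tin, cap and tape beside the box; finish clear of everything.

Things in the scene. Friction and masses are not known exactly. Their poses are not given: they have to be found in the camera images.
- airbox: Fixed grey box, 300 (x) x 324 (y) x 90 mm tall; guide strips and rear stop rise 12 mm more. Origin at table level, mid-width, 95 mm behind the outer front face (with 2 brass couplings 32 mm long, towards robot). +x to the rear, +y left. Open well inside: x -85..+45, y -148..+148 mm; closed deck behind it. Valve stems at x +20, y -85 and +50 mm; which is the tagged one changes.
- cover: Loose aluminium cover, 155 (x) x 304 (y) x 4 mm, about 0.35 kg, lying on the box between the guides, over the well. Origin at the centre of its underside, axes as the box's. Starts shut or slightly ajar, origin at x -14..+13 mm in the box frame; at the rear stop it is at x +119 mm. Slides along the box's +x with a few newtons; nothing holds it down.
- cover_lug (a point): Middle of the upright lug on the cover, the part to push: a plate 8 mm thick (x), 70 mm wide (y), rising 32 mm above the cover's upper face (the cover's upper face is 94 mm and the lug's top 126 mm above the table). The point is 16 mm below the lug's top, on the cover's centre line, 15 mm to the rear (+x) of the cover's origin.
- tagged_stem (a point): Pivot of the tagged valve's handle, on its vertical axis, 60 mm above the table, at mid-height of the handle bar.
- tagged_tip (a point): End of the tagged handle, 75 mm from its pivot, at mid-height. The handle is a straight dark steel bar 80 mm long, 10 mm wide, 53 to 67 mm above the table, with a flat round steel tag disc 30 mm across on top (up to 74 mm above the table), 33 mm from the pivot. Fingers have free room beside it down to 50 mm above the table; brass pipes lie below.
- handle_tagged (a joint): Angle of the tagged handle, rad. 0: open, pointing along the box's -x, towards the robot. It turns clockwise seen from above, the tip going to the box's +y (left), then +x. 1.571: shut, at its stop, pointing along the box's +y. Starts at 0 to 0.25, stays where it is left, takes about 2 N near the end of the bar.
- plain_stem (a point): Pivot of the other valve's handle, 60 mm above the table; its handle is alike but has no disc. It stays as it is.
- handle_plain (a joint): Angle of the plain handle, rad, same meaning as the other. Starts at 0 to 0.25; leave it there.
- bottle_mid (a point): Centre, half-way up, of a bystander to leave alone: small blue plastic bottle with a white cap, 41 mm across, 86 mm tall, standing by the box's left side.
- tin_mid (a point): Centre, half-way up, of a bystander to leave alone: whitish lidded paint tin, 72 mm across, 98 mm tall, standing by the box's left side.
- cap_mid (a point): Centre, half-way up, of a bystander to leave alone: loose black aerosol cap, 58 mm across, 38 mm tall, by the box's right side.
- tape_mid (a point): Centre, half-way up, of a bystander to leave alone: roll of blue masking tape lying flat, 92 mm across, 18 mm high, by the box's right side.

How it is judged:
By the outcome, as a careful person would: the job done as asked, in the order asked, and still so for the second after the job is handed in, with the robot touching nothing.
It also fails if it takes over 51 s, if anything falls off the work surface, if the arm or the gripper's body presses on something with over 40 N, if the wrist force passes 120 N, or if a joint passes its speed limit or range.

## Working session

There is one attempt and no reset: what is moved stays moved. The work goes in short steps, each a Python script; the robot and the scene stay as the last script left them, time stands still between calls to the robot, and variables do not carry over. Pictures are saved under pics/ and viewed, at most 10 in all, crops included, and the job is handed in when it is done.

```bash
mkdir -p pics
cat > h.py <<'E'
import numpy as np, cv2
from rig import bot,set_gripper,viewer,job
def ray(cal,uv):
    K=np.array(cal["intrinsics"]);k1=cal["k1"];T=np.array(cal["world_to_cam"])
    d=cv2.undistortPoints(np.array([[uv]],float),K,np.array([k1,0,0,0.]))[0,0]
    R=T[:3,:3];o=-R.T@T[:3,3]
    return o,R.T@np.array([d[0],-d[1],-1])
def at(cal,uv,z):
    o,d=ray(cal,uv);return o+d*(z-o[2])/d[2]
def proj(cal,p):
    K=np.array(cal["intrinsics"]);T=np.array(cal["world_to_cam"]);q=T[:3,:3]@p+T[:3,3]
    s=np.array([q[0],-q[1]])/-q[2];s=s*(1+cal["k1"]*(s@s));return K[:2,:2]@s+K[:2,2]
def snap(cam,name):
    cal=viewer.get_calibration(cam);im=viewer.capture(cam)
    cv2.imwrite(f"pics/{name}.png",im[:,:,::-1]);return cal
E
python3 - <<'E'
from h import *
for c in("top","scene"):
    cal=snap(c,c+"1"); print(c,np.round(at(cal,[320,200],.1),3))
    for t,z in(("airbox",0),("cover",.09),("cover_lug",.11),("bottle_mid",.043),("tin_mid",.049),("cap_mid",.019),("tape_mid",.009)):
        for r in viewer.tip_of(c,t)[:2]: print(t,np.round(r["uv"],1),round(r["conf"],2),np.round(at(cal,r["uv"],z),3))
import numpy as np
a,b=cv2.imread("pics/top1.png"),cv2.imread("pics/scene1.png")
cv2.imwrite("pics/both1.png",np.vstack([a[:, :],b])[:,:]) if 0 else None
print(bot.get_time_s(),np.round(bot.get_orientation(),3).tolist())
E
```

```text
top [ 0.559 -0.008  0.1  ]
cover [301.3 224.1] 0.65 [0.502 0.034 0.09 ]
cover_lug [299.5 213.8] 0.94 [0.523 0.037 0.11 ]
cover_lug [395.1 217.6] 0.71 [ 0.521 -0.181  0.11 ]
bottle_mid [216.5 219.4] 0.82 [0.514 0.247 0.043]
tin_mid [221.1 178.2] 0.79 [0.618 0.244 0.049]
cap_mid [384.9 254.7] 0.59 [ 0.443 -0.173  0.019]
tape_mid [396.1 216.8] 0.97 [ 0.541 -0.203  0.009]
scene [ 0.551 -0.017  0.1  ]
airbox [289.7 239.3] 0.85 [0.486 0.034 0.   ]
cover [292.  209.2] 0.78 [0.5   0.031 0.09 ]
cover_lug [296.7 198.6] 0.88 [0.519 0.028 0.11 ]
cover_lug [226.1 193.9] 0.62 [0.453 0.187 0.11 ]
bottle_mid [224.8 192.1] 0.71 [0.52  0.255 0.043]
cap_mid [355.3 277.5] 0.93 [ 0.437 -0.168  0.019]
cap_mid [296.1 198. ] 0.61 [0.614 0.091 0.019]
tape_mid [385.7 254.9] 0.88 [ 0.542 -0.199  0.009]
tape_mid [292.1 238.8] 0.52 [0.483 0.024 0.009]
0.8 [[-0.935, 0.355, 0.0], [0.355, 0.935, 0.0], [-0.0, 0.0, -1.0]]
```

View pics/top1.png

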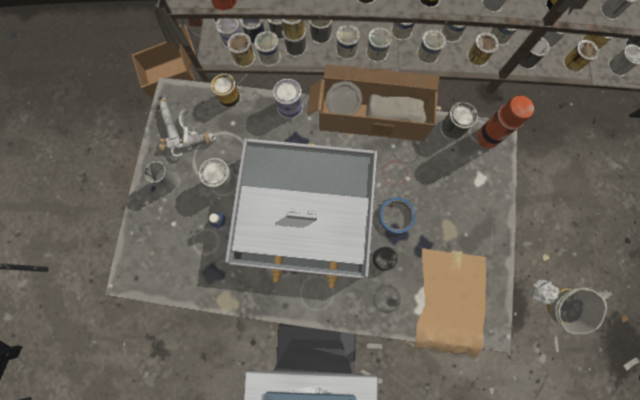

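View pics/scene1.png

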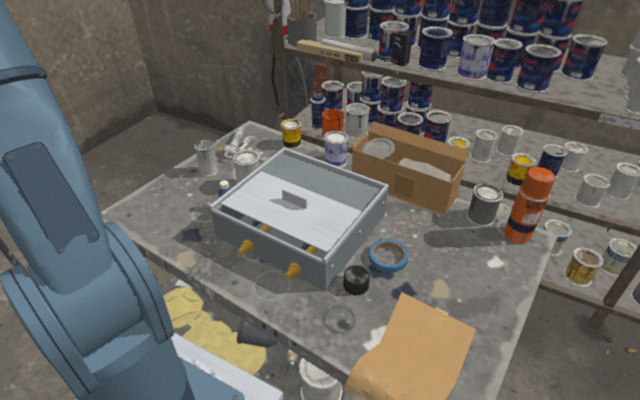

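The top view shows the box's outer corners at about (244,141), (376,151), (368,274) and (228,264). The lug is at (301,214). The bottle and tin are on the left, the cap and tape on the right, and the cover is nearly shut. I'll work out the box frame and look from above the lug.

Run:
```python
from h import *
cal=viewer.get_calibration("top")
P=[at(cal,u,.1)[:2] for u in((244,141),(376,151),(368,274),(228,264))]  # RL RR FR FL
print(np.round(P,3)); RL,RR,FR,FL=P
print([np.linalg.norm(v) for v in(RL-FL,RR-FR,RL-RR,FL-FR)])
ax=lambda v:np.degrees(np.arctan2(v[1],v[0]))
print(ax(RL-FL),ax(RR-FR),ax(RL-RR)-90,ax(FL-FR)-90)
yaw=np.radians(4.3);c,s=np.cos(yaw),np.sin(yaw)
R=np.array([[c,s,0],[s,-c,0],[0,0,-1.]])
p=np.array([.44,.03,.32])
for sg in(1,-1):
    Q=R@np.diag([sg,sg,1]);print(sg,bot.ik(p,Q))
Q=R@np.diag([-1,-1,1]) 
J=[bot.ik(p,R@np.diag([g,g,1])) for g in(1,-1)];J=[j for j in J if j is not None]
j=min(J,key=lambda j:abs(j[6]));bot.goto_joints(j)
cal=snap("wrist","w1");print(np.round(bot.get_orientation(),2).tolist(),bot.get_time_s())
for t,z in(("airbox",0),("cover",.09),("cover_lug",.11)):
    for r in viewer.tip_of("wrist",t)[:2]: print(t,np.round(r["uv"],1),round(r["conf"],2),np.round(at(cal,r["uv"],z),3))
```

```text
[[ 0.699  0.182]
 [ 0.684 -0.139]
 [ 0.392 -0.121]
 [ 0.404  0.195]]
[np.float64(0.29623347266025124), np.float64(0.29180222575953085), np.float64(0.32078523427356237), np.float64(0.3166227459345212)]
-2.6088143528346994 -3.4288378938616275 -2.8342860422189915 -2.029957120107298
1 [-53.15459914   5.95458449  47.38934193 115.70291237  -5.03992657
  60.35339505 -89.12188191]
-1 [-30.64596845   5.25754699  22.51397795 114.77323851  -2.3129783
  60.38798114  87.22605908]
[[-1.0, -0.08, -0.0], [-0.08, 1.0, -0.0], [0.0, -0.0, -1.0]] 3.0583
cover [313.7 220.8] 0.94 [0.501 0.035 0.09 ]
cover_lug [310.9 243.3] 0.94 [0.519 0.034 0.11 ]
```

View pics/w1.png

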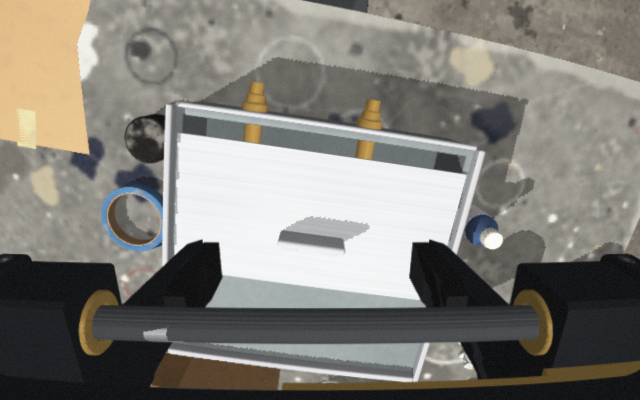

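The wrist view shows the box turned about -2.5° with its front rim corners at (166,104) and (483,151). The lug is at (312,240), with its front face free. Next: refine the yaw, descend in front of the lug and push while watching the wrist force.

Run:
```python
from h import *
cal=viewer.get_calibration("wrist")
FR,FL=[at(cal,u,.1) for u in((167,104),(482,151))]
print(FR,FL,np.linalg.norm(FR-FL));yf=np.arctan2(*(FL-FR)[[1,0]])-np.pi/2;print(np.degrees(yf))
yaw=np.radians(-2.6);c,s=np.cos(yaw),np.sin(yaw)
ex=np.array([c,s,0]);ey=np.array([-s,c,0])
R=np.column_stack([-ex,ey,[0,0,-1]])
lug=np.array([.520,.034,0])
set_gripper(.03)
p=lug-ex*.045;z=np.array([0,0,1])
bot.move_pose(p+z*.25,R);bot.move_linear(p+z*.119,.12)
f0=np.array(bot.get_wrist_force());print("f0",f0.round(2))
q=p+z*.119
for i in range(200):
    d=.02 if i<6 else .004
    q=q+ex*d;bot.move_linear(q,.08 if i<6 else .03)
    f=np.array(bot.get_wrist_force())-f0
    a=(np.array(bot.get_tool_pos())-p)@ex
    print(i,round(a,4),f.round(1))
    if -f@ex>12 or a>.175: break
bot.move_linear(q-ex*.03,.1);bot.move_linear(q-ex*.03+z*.18,.2)
print(bot.get_time_s())
```

```text
[ 0.38643256 -0.11797494  0.1       ] [0.40857825 0.20018617 0.1       ] 0.31893090577275635
-3.981665791391188
f0 [ 1.47  0.23 -0.13]
0 0.0202 [-1.3 -0.4 -0.2]
1 0.0401 [-1.5 -0.1  0.9]
2 0.0602 [-2.   0.8 -0.3]
3 0.0802 [-1.6 -0.7 -0.2]
4 0.1002 [-0.3 -0.9 -0.3]
5 0.1202 [-1.   0.5 -0.3]
6 0.1232 [-5.2 -0.1  2.6]
7 0.1278 [-3.5  0.   0.4]
8 0.1322 [-2.7  0.5 -0.9]
9 0.1346 [-8.3  1.7  4.6]
10 0.1359 [-17.2   2.7  12.5]
11.1333
```

Run:
```python
from h import *
yaw=np.radians(-3.);c,s=np.cos(yaw),np.sin(yaw)
ex=np.array([c,s,0]);ey=np.array([-s,c,0])
R=np.column_stack([ex,-ey,[0,0,-1]])
p=np.array([.50,.03,.30])
cal=snap("top","top2")
for t,z in(("airbox",0),("cover",.09),("cover_lug",.11),("tagged_stem",.06),("tagged_tip",.06),("plain_stem",.06),("bottle_mid",.043),("tin_mid",.049),("cap_mid",.019),("tape_mid",.009)):
    for r in viewer.tip_of("top",t)[:2]: print(t,np.round(r["uv"],1),round(r["conf"],2),np.round(at(cal,r["uv"],z),3))
bot.move_linear(np.array([.46,.03,.32]),.3)
cal=snap("wrist","w2");print(bot.get_joints(),bot.get_time_s())
for t,z in(("airbox",0),("cover",.09),("cover_lug",.11),("tagged_stem",.06),("tagged_tip",.06),("plain_stem",.06)):
    for r in viewer.tip_of("wrist",t)[:2]: print(t,np.round(r["uv"],1),round(r["conf"],2),np.round(at(cal,r["uv"],z),3))
print(bot.ik(p,R))
```

```text
airbox [301.2 236. ] 0.91 [0.485 0.038 0.   ]
cover [303.8 178.9] 0.6 [0.611 0.032 0.09 ]
cover_lug [304.4 168. ] 0.7 [0.632 0.031 0.11 ]
tagged_stem [336.7 224.2] 0.66 [ 0.509 -0.05   0.06 ]
tagged_tip [331.8 256.1] 0.71 [ 0.432 -0.04   0.06 ]
cap_mid [385.9 257.1] 0.65 [ 0.437 -0.175  0.019]
tape_mid [394.6 216.2] 0.9 [ 0.542 -0.199  0.009]
[-30.16822997   7.66410218  23.10748721 112.25495998  -3.44972049
  60.6604651   81.85387264] 12.3083
airbox [316.4 171.2] 0.93 [0.486 0.033 0.   ]
cover [316.  290.8] 0.81 [0.609 0.026 0.09 ]
cover_lug [321.7 309.7] 0.69 [0.621 0.032 0.11 ]
tagged_stem [249.4 202.1] 0.69 [ 0.506 -0.047  0.06 ]
tagged_tip [247.2 138.6] 0.91 [ 0.432 -0.042  0.06 ]
tagged_tip [317.8 173.4] 0.54 [0.475 0.034 0.06 ]
plain_stem [361.3 204.4] 0.97 [0.514 0.084 0.06 ]
[-58.09144397  22.13966039  63.40009169 109.90455304 -22.501207
  61.70471817 -78.37906225]
```

View pics/w2.png

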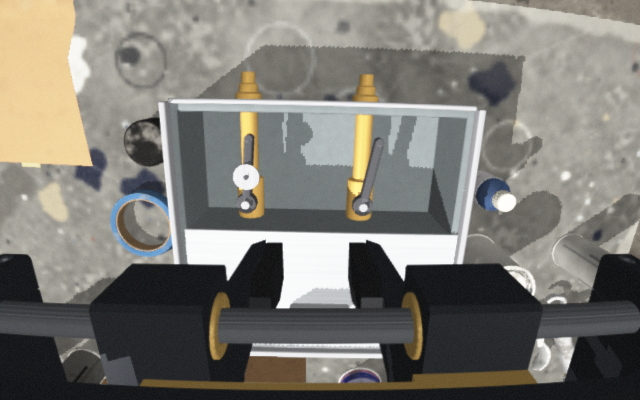

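View pics/top2.png

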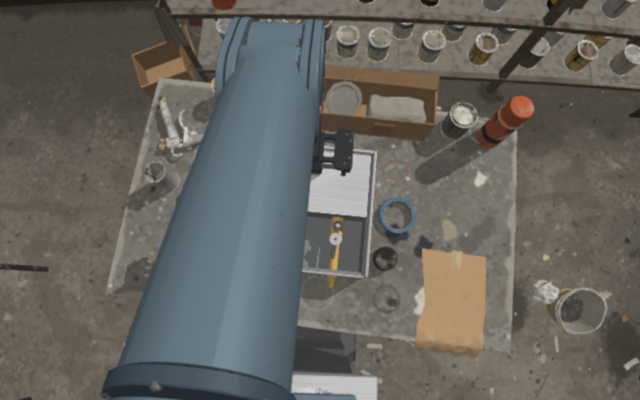

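Wrist view: the cover is back and both handles are visible. The right-hand one carries the disc at (246,177), with its stem at (246,205) and tip at (250,136). The left handle is plain. I'll move in on the right side of the tagged handle and swing it.

```bash
cat >> h.py <<'E'
yaw=np.radians(-3.);c,s=np.cos(yaw),np.sin(yaw)
ex=np.array([c,s,0]);ey=np.array([-s,c,0]);ez=np.array([0,0,1.])
S=np.array([.507,-.048,0]);r=.062
def pose(th,off=.0225,z=.072):
    u=-np.cos(th)*ex+np.sin(th)*ey;n=np.sin(th)*ex+np.cos(th)*ey
    return S+r*u-off*n+z*ez, np.column_stack([np.cross(-n,-ez),-n,-ez])
E
python3 - <<'E'
from h import *
cal=viewer.get_calibration("wrist")
a,b,q=at(cal,(246,205),.066),at(cal,(250,136),.066),at(cal,(362,208),.066);print("stem,tip,plain",a.round(4),b.round(4),q.round(4))
v=b-a;print("angle",np.arctan2(v@ey,-v@ex),np.linalg.norm(v), (q-a)@ex,(q-a)@ey)
set_gripper(0)
p,R=pose(0,.034,.25)
bot.move_pose(p,R);print(bot.get_joints().round(1),bot.get_time_s())
for th in(0,.8,1.57):
    j=bot.ik(*pose(th));print(th,None if j is None else np.round(j,1))
cal=snap("wrist","w3")
for t,z in(("tagged_stem",.06),("tagged_tip",.06),("plain_stem",.06)):
    for k in viewer.tip_of("wrist",t)[:1]: print(t,np.round(k["uv"],1),round(k["conf"],2),np.round(at(cal,k["uv"],z),3))
print("fingertip target px",proj(cal,pose(0,.034,.055)[0]))
E
```

```text
stem,tip,plain [ 0.5066 -0.0505  0.066 ] [ 0.4281 -0.0383  0.066 ] [0.5162 0.0828 0.066 ]
angle 0.10247193825930545 0.07938319269704462 0.0026790467145359083 0.1336611894231293
[-47.6  20.1  63.7 119.8 -22.7  53.2 -64.3] 15.3667
0 [-29.1  37.3  40.4 125.9 -46.4  32.9 -46.5]
0.8 [-42.7  42.5  50.7 126.1 -56.7  38.8 -89.6]
1.57 [ -51.    52.7   61.3  121.   -65.1   50.2 -132. ]
tagged_stem [282.1 109.7] 0.81 [ 0.505 -0.05   0.06 ]
tagged_tip [277.6 189.2] 0.9 [ 0.432 -0.041  0.06 ]
plain_stem [131.2 107.6] 0.74 [0.516 0.087 0.06 ]
fingertip target px [317.29280905 174.84401994]
```

View pics/w3.png

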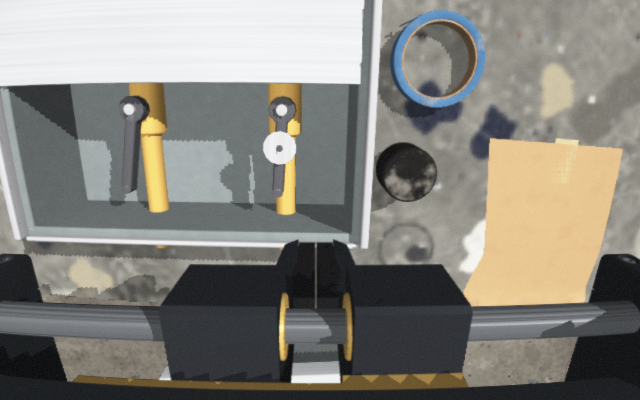

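Wrist view: the disc is at (280,148), the tagged tip at (277,190), and the closed fingertips will land at about (317,175), in the free gap between the bar and the right wall. The IK is more central with the gripper flipped half a turn, so I'll switch to that and go.

```bash
cat >> h.py <<'E'
S=np.array([.506,-.050,0])
_p=pose
def pose(*a,**k):
    p,R=_p(*a,**k);return p,R@np.diag([-1,-1,1.])
E
python3 - <<'E'
from h import *
p,R=pose(0,.034,.25)
bot.move_pose(p,R);print(bot.get_joints().round(1),bot.get_time_s())
for th in(0,.8,1.57):
    j=bot.ik(*pose(th));print(th,None if j is None else np.round(j,1))
bot.move_linear(pose(0,.034,.072)[0],.12)
f0=np.array(bot.get_wrist_force());print("down",bot.get_joints().round(1),f0.round(1))
for d in list(range(0,81,8))+list(range(83,97,2)):
    th=np.radians(d);p,R=pose(th);bot.move_linear(p,.06 if d<81 else .03,R)
    f=np.array(bot.get_wrist_force())-f0;n=np.sin(th)*ex+np.cos(th)*ey
    print(d,f.round(1),round(-f@n,1))
    if -f@n>9: break
print(bot.get_joints().round(1))
p2=pose(th,.045)[0];bot.move_linear(p2,.06);bot.move_linear(p2+.2*ez,.2)
print(bot.get_time_s())
E
```

```text
[ 55.5  22.  -60.9 115.1  23.2  56.2  70. ] 17.6
0 [ 38.7  37.9 -44.1 122.3  44.8  37.4  50.1]
0.8 [ 25.2  34.8 -35.  122.6  36.7  33.3   4.6]
1.57 [ 14.6  35.2 -26.7 117.6  28.1  33.4 -34.7]
down [ 40.2  38.  -44.  122.1  44.7  37.4  51.7] [ 0.8  0.2 -0.1]
0 [-1.2  0.1  1.3] -0.0
8 [-0.2  0.4 -0.7] -0.4
16 [-1.4  0.  -0.1] 0.5
24 [-1.6 -0.7 -0.7] 1.4
32 [-0.7  0.4  0.3] 0.1
40 [-0.7 -0.3  0.9] 0.7
48 [-0.9 -0.2  0.1] 0.8
56 [-1.4 -0.3  0.1] 1.4
64 [-0.3 -0.7  0.9] 0.6
72 [-0.7  0.1  0.4] 0.6
80 [-0.6  0.4 -0.3] 0.6
83 [-0.9 -0.8 -0.4] 0.9
85 [-2.7 -0.1 -0.3] 2.7
87 [-1.4 -0.6 -0.7] 1.4
89 [-1.   0.9 -1. ] 1.0
91 [-1.6 -0.6 -0.2] 1.6
93 [-1.7 -0.3  0. ] 1.7
95 [-6.5 -0.1  4.7] 6.4
[ 10.4  34.6 -21.7 117.1  23.   32.6 -35.3]
26.0167
```

Run:
```python
from h import *
p,R=pose(0,0,.3);bot.move_pose(np.array([.46,-.03,.30]),R)
cal=snap("wrist","w4");print(bot.get_time_s())
im=cv2.imread("pics/w4.png");print("expect shut tip px",proj(cal,S+.075*ey+.066*ez),"stem",proj(cal,S+.066*ez))
for t,z in(("tagged_stem",.06),("tagged_tip",.06),("plain_stem",.06),("cover_lug",.11)):
    for k in viewer.tip_of("wrist",t)[:1]: print(t,np.round(k["uv"],1),round(k["conf"],2),np.round(at(cal,k["uv"],z),3))
```

```text
27.5833
expect shut tip px [366.11800036 208.33572875] stem [297.48324152 208.38941632]
tagged_stem [294.5 205.7] 0.97 [ 0.505 -0.054  0.06 ]
tagged_tip [360.9 206.3] 0.78 [0.509 0.02  0.06 ]
plain_stem [416.2 205.7] 0.85 [0.512 0.082 0.06 ]
```

View pics/w4.png

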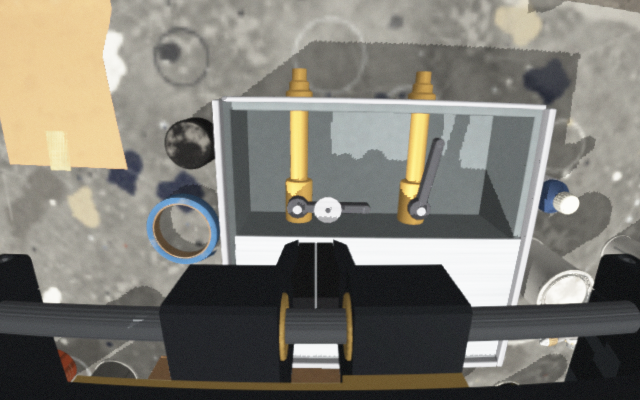

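The tagged handle now points left along +y: stem (297,208), tip (368,208). The plain handle is unmoved and the cover edge is at row 237. I'll give the handle one firm confirming push at the stop, and check the cover edge numerically.

Run:
```python
from h import *
cal=viewer.get_calibration("wrist")
O=S-.02*ex+.085*ey
for u in((270,237),(400,238),(510,239)): e=at(cal,u,.094)-O;print("cover edge box x",round(e@ex,4),round(e@ey,3))
th=np.pi/2
p,R=pose(th,.045,.25);bot.move_pose(p,R);bot.move_linear(pose(th,.045)[0],.12)
f0=np.array(bot.get_wrist_force())
for off in np.arange(.032,.006,-.002):
    bot.move_linear(pose(th,off)[0],.03)
    f=f0-np.array(bot.get_wrist_force());print(round(off,3),f.round(1))
    if f@ex>14: break
p2=pose(th,.045)[0];bot.move_linear(p2,.06);bot.move_linear(p2+.23*ez,.2)
p,R=pose(0,0,.3);bot.move_pose(np.array([.46,-.03,.30]),R)
cal=snap("wrist","w5")
im=cv2.imread("pics/w5.png");cv2.imwrite("pics/w5c.png",cv2.resize(im[90:250,200:560],None,fx=2.2,fy=2.2))
for t,z in(("tagged_stem",.06),("tagged_tip",.06),("plain_stem",.06)):
    for k in viewer.tip_of("wrist",t)[:1]: print(t,np.round(k["uv"],1),round(k["conf"],2),np.round(at(cal,k["uv"],z),3))
print(bot.get_time_s())
```

```text
cover edge box x 0.0423 -0.113
cover edge box x 0.0436 0.023
cover edge box x 0.0457 0.142
0.032 [-1.1  0.6 -0.3]
0.03 [0.1 0.7 0.4]
0.028 [-0.4  0.6 -0.1]
0.026 [ 0.3  0.3 -0.6]
0.024 [ 0.   0.8 -0.3]
0.022 [ 0.  -0.1  0.2]
0.02 [-0.2  0.1 -0.2]
0.018 [ 3.1 -1.2 -2.4]
0.016 [ 8.6 -2.6 -7.8]
0.014 [ 14.3  -3.1 -13.1]
tagged_stem [293.9 205.5] 0.56 [ 0.504 -0.054  0.06 ]
tagged_tip [363.7 207.6] 0.79 [0.511 0.023 0.06 ]
plain_stem [417.2 207.2] 0.64 [0.514 0.083 0.06 ]
37.3083
```

View pics/w5c.png

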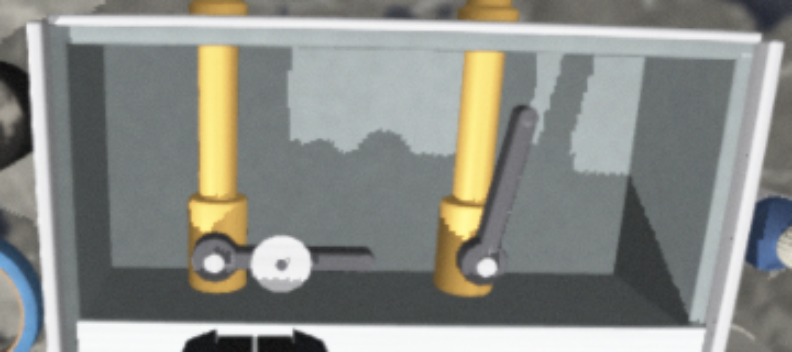

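The crop shows the tagged handle pointing along the box's +y against its stop, since the force rose stiffly to 14 N. The plain handle is unchanged, the cover is at its stop, and the gripper is clear.

```bash
python3 -c "
from rig import job
print(job.sign_off())"
```

```text
the job is handed in; nothing more can be done
None
```

The cover is back at its stop, the tagged (right-hand) valve is shut against its stop, the plain handle is still open and I touched none of the items beside the box; I handed the job in at about 37 s of the 51 s allowed, with the arm clear.

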